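# Refit the pulley clip on the pump drive

### The job

On the pump drive, slide the pulley along its shaft until it is home against its stop, which uncovers the clip groove. Then take the smaller retaining clip from the rack and push it down across the shaft into the groove beside the pulley hub until it snaps fully home, and let go of it. Nothing needs more than a firm finger push, so do not force anything, and leave the larger clip in the rack.

Things in the scene. Friction and masses are not known exactly. Their poses are not given: they have to be found in the camera images.
- drive: Fixed pump drive: white base plate 130 x 185 x 14 mm, grey pedestal (y +32 to +62 mm, 118 mm high), black motor, and a level steel shaft with an aluminium pulley. Origin: underside, below the shaft axis. z up; the shaft lies along y, at x 0, 85 mm up; its free end points to -y. The pedestal clamps the shaft (80 N to shift) further out towards -y by f, 0 to 20 mm, which is not measured.
- groove (a point): Point fixed to the drive on the shaft axis (drive x 0, y -26, z 85 mm): mid groove if f is 10 mm, so truly up to 10 mm off either way: find it by feel. Groove: 8 mm wide, y -12-f to -20-f mm, its +y wall is the hub face of the homed pulley. In it the shaft is 14 mm thick with a flat 12 mm wide on top, 7 mm above the axis. Beyond it: 16 mm of 20 mm shaft to the free end.
- pulley (a joint): Distance of the pulley from home, towards the free end (-y); 0 = home at the stop on the shaft. Starts 10 to 22 mm out, covering the groove; 2.5 N friction, stays where left.
- disc (a point): Point fixed to the drive (it does not move with the pulley): on the shaft axis at drive y -2 mm, where the -y face of the pulley's disc is when home if f is 10 mm (truly at y +8-f mm). Pulley: hub 40 mm diameter, 20 mm long, flat end face to -y; then on its +y side a toothed disc 72 mm diameter, 12 mm thick. Push on the disc's -y face above the hub; stop when the force rises above the friction.
- clip: Smaller clip, dark steel, loose, upright in one rack slot. Two sprung jaws point down, tab on top; 6 mm thick (its y). Origin: bore centre. z up, x across the jaws, y along the bore; same turned half round about z. Crown 27 mm wide. Jaws spread and snap under the groove at 5 to 12 N of push; it cannot go onto 20 mm shaft. Fully home its origin is on the shaft axis and its y along the shaft.
- clip_tab (a point): Middle of the clip's tab, 44 mm above its origin: grip here, across x. Tab 20 mm wide (x), 10 mm thick (y), from 27 to 56 mm above the origin. Keep fingertips at least 22 mm above the clip's origin so that they clear the hub when the clip is on.
- clip_foot (a point): Point between the clip's two feet, at their lowest, 13.3 mm below its origin. Feet 25 mm apart over all, flaring from an 11 mm throat. With this point just above the 20 mm shaft (clip origin 25 mm above the axis) the clip can be slid along until its flat face meets the hub face; its middle is then 3 mm from the hub face, and 1 mm back is the middle of the groove.
- rack: Fixed grey clip rack, base 70 x 130 x 12 mm, origin under its centre. Two slots along its x, at y -33 and +33 mm, 8 mm wide between walls whose tops are 36 mm above the table; slot floor 12 mm above the table. One clip stands in each, either way about.
- big_clip: Larger clip of the same shape for another shaft (44 mm wide, reaching 68 mm above and 21.5 mm below its origin at the bore centre), in the other slot: leave it there.
There are look-alikes about, which are no part of the job. Leave any yellow look-alike of the clip alone. What is shaped like the drive but purple or red is not meant.

How it is judged:
On the way, in this order (a step that is already met when the one before it is completed fails the run):
1. the pulley is slid home against its stop (within 1.5 mm) while the clip is not yet on the shaft (value of joint pulley below 0.0015 m and distance between clip and drive above 0.09 m), for 0.2 s.
2. the clip is snapped into the groove, its bore within 2 mm of the shaft axis (x of clip in the frame of drive between -0.002 and 0.002 m and z of clip in the frame of drive between 0.083 and 0.087 m and angle between the y axis of clip and the y axis of drive, either way round below 0.15 rad), for 0.2 s.
At the end, for the whole second after the job is handed in: The smaller clip is snapped into the groove beside the hub: bore centre within 2 mm of the shaft axis sideways and in height, 12 to 40 mm along the drive's -y, square to the shaft within 0.15 rad, at rest; the pulley is within 3 mm of home; the larger clip is in the rack (moved under 15 mm) (all of step 2 and value of joint pulley below 0.003 m and y of clip in the frame of drive between -0.04 and -0.012 m and linear speed of clip below 0.02 m/s and distance of big_clip from where it was at the start of the episode below 0.015 m); the robot touches nothing.
It fails at once if the clip is pressed against the drive with more than 25 N (contact force between clip and drive above 25 N).
It fails at once if the gripper presses on the drive with more than 25 N (contact force between the fingers and drive above 25 N).
It fails at once if the larger clip is taken out or knocked (moved more than 30 mm) (distance of big_clip from where it was at the start of the episode above 0.03 m).
It also fails if it takes over 67 s, if anything falls off the work surface, if the arm or the gripper's body presses on something with over 40 N, if the wrist force passes 120 N, or if a joint passes its speed limit or range.

### The arm

A 6-joint arm with a two-finger parallel gripper is mounted at the origin on the work surface. World frame = base frame: x ahead of the robot, y to its left, z up, the work surface at z = 0. Lengths are in m, angles in rad, forces in N, time in s.
With the tool pointing down it reaches from about 0.275 to 0.825 m from the base axis. Payload 4.9 kg.
Tool frame: the origin (TCP) lies midway between the tips of the shut fingers; the grasp point (between the pads) lies 19 mm behind it (bot.grip_depth is the distance from the TCP to the grasp point, in m); y points along the fingers, x is the direction in which the jaws open and shut, and the axes are right-handed (so a half turn about y gives the same grasp; the last joint's range is limited). The gripper opens to 85 mm and grips with 20 to 120 N. Pads are 22 mm wide; open, the fingers measure 114 mm over their backs; the gripper's body (76 mm by 85 mm) begins 54 mm behind the grasp point. The pads swing forward as they close: fully open they stand 13 mm farther back than shut.
Start: joints at [-1.311, 0.326, -0.193, 1.052, 0, 1.437], TCP at [0.211, -0.508, 0.209] pointing down, gripper open.
Joint ranges: [-2.65, 2.65], [-0.97, 1.79], [-1.3, 1.35], [-1.93, 2.1], [-1.47, 1.37], [-3.14, 3.14]. Speed limits (rad/s): [2.57, 2.57, 3.14, 3.14, 3.14, 3.14].

### API

Orientations are given as a unit quaternion [w, x, y, z].
In Python, from cell import bot gives the robot as it stands. Calls block until the motion is done:
- bot.move_pose(position, orientation): joint-space move of the TCP to a pose.
- bot.move_linear(position, speed=0.15, rotation=None, until_force=None): straight line of the TCP; rotation=None keeps the orientation; speed is the mean speed in m/s. With until_force (N) it stops when the force on the tool has changed by that much, and returns True; else False.
- bot.goto_joints(angles): joint-space move.
- bot.set_gripper(opening, grasp_force=None): opening from 0.0 (shut) to 1.0 (fully open); grasp_force is the grip in N (None keeps the last); returns when the fingers have stopped.
- bot.wait(seconds).
- bot.solve_ik(position, orientation): joint angles nearest the present ones, or None.
- bot.camera(name): name is "scene" or "top" or "wrist"; returns the picture (420x560x3 uint8, red, green, blue); there is no depth.
- bot.calibration(name): a dict with "mtx" (3x3 intrinsics, pixels), "extrinsics" (4x4, takes a point from world to camera coordinates); the wrist camera has in their place "hand_eye" (4x4, takes a point from camera to tool coordinates, whose origin is the TCP and whose axes are the tool frame's). Camera axes: x right, y down, z forward; pixel columns grow to the right and rows downward; lengths in m; the calibration is good to about 2 mm. A picture is of the moment at which its call begins: read the wrist's pose just before it. calibration takes no time and is no camera call.
A pose or a line that the arm cannot do raises bot.PlanningError and nothing moves.
- bot.close_job(): hands the job in, once; it reports no verdict.
Trained networks look in the newest picture that a camera, given by its name, has taken for a name from the list of things; names that differ only in an ending like _2 or _b are one class to them, and where a whole thing is asked for, a point or a joint stands for the part that bears it (a point fixed in the world has none). Each returns a list of dicts, best first, with "confidence" (0 to 1); they miss things now and then, are a little off and sometimes report something else, mostly with a low value. They report only what shows in the picture. A call takes as long as a camera call. They do not tell look-alikes from the thing itself.
- bot.search_frame(camera, thing): "bbox" ([left, top, width, height] in pixels, round what is visible of it).
Readings, each from a call of its own:
- bot.read_clock(): time.
- bot.read_joint_positions(): joint angles.
- bot.read_joint_vel(): joint speeds.
- bot.read_joint_efforts(): joint torques, N m.
- bot.read_position(): TCP position.
- bot.read_tool_rot(): TCP orientation.
- bot.read_ft_force(): force on the tool from outside, world axes, zero at the start.
- bot.read_moment(): the same for the moment, N m.
- bot.read_gripper_width(): opening from 0.0 (shut) to 1.0 (fully open).
Only numpy, scipy, OpenCV 4.12 (cv2) and the standard library are available. Lean on these libraries where they do the work, as an engineer would, in place of code of your own. Each camera call takes 0.05 s, during which the arm holds its last target. There are 200 camera calls.

## Working session

There is one attempt and no reset: what is moved stays moved. The work goes in short steps, each a Python script; the robot and the scene stay as the last script left them, time stands still between calls to the robot, and variables do not carry over. Pictures are saved under pics/ and viewed, about 8 in all and at most 12, crops included, and the job is handed in when it is done.

```bash
mkdir -p pics
cat > h.py <<'E'
import numpy as np, cv2
from cell import bot
def save(im,n): cv2.imwrite('pics/'+n+'.png',im[:,:,::-1])
E
python3 - <<'E'
from h import *
np.set_printoptions(precision=4,suppress=True)
ims=[]
for c in ['top','scene']:
    im=bot.camera(c); save(im,c+'0'); ims.append(im)
    k=bot.calibration(c); print(c,k['mtx'].tolist(),k['extrinsics'])
    for t in ['drive','clip','rack','big_clip','pulley']:
        print(t,[(d['bbox'],round(d['confidence'],2)) for d in bot.search_frame(c,t)])
print(bot.calibration('wrist'),bot.read_tool_rot(),bot.read_clock())
E
```

```text
top [[491.3898640689493, 0.0, 282.914515423161], [0.0, 491.3898640689493, 201.44549066474153], [0.0, 0.0, 1.0]] [[ 0.0145 -0.9999 -0.0052  0.0117]
 [-0.9921 -0.0137 -0.1243  0.4571]
 [ 0.1242  0.007  -0.9922  1.0426]
 [ 0.      0.      0.      1.    ]]
drive [([357.2, 238.5, 97.1, 76.4], 0.79), ([123.0, 249.2, 112.6, 86.1], 0.79), ([313.7, 141.8, 88.4, 64.6], 0.59)]
clip [([158.8, 143.5, 6.7, 14.7], 0.47)]
rack [([154.0, 138.4, 58.9, 41.3], 0.67)]
big_clip [([187.1, 144.8, 11.3, 19.6], 0.55)]
pulley [([168.3, 275.1, 23.9, 36.1], 0.92), ([373.4, 148.4, 17.0, 31.0], 0.78), ([415.8, 256.3, 23.6, 38.3], 0.57)]
scene [[515.21907346863, 0.0, 280.46694978333824], [0.0, 515.21907346863, 202.46613203780043], [0.0, 0.0, 1.0]] [[-0.8451  0.5343  0.0185  0.345 ]
 [ 0.2712  0.4584 -0.8464 -0.0607]
 [-0.4607 -0.7102 -0.5323  1.1721]
 [ 0.      0.      0.      1.    ]]
drive [([215.3, 111.4, 92.6, 71.7], 0.79), ([361.1, 206.1, 142.1, 108.3], 0.77), ([138.7, 149.9, 103.1, 92.4], 0.63), ([285.9, 313.8, 19.0, 34.1], 0.58)]
clip [([343.4, 276.7, 22.9, 36.9], 0.68), ([284.2, 313.8, 20.1, 32.9], 0.6)]
rack [([246.2, 302.0, 80.4, 84.0], 0.89)]
big_clip [([260.4, 267.6, 33.0, 49.0], 0.65)]
pulley [([161.9, 151.0, 35.2, 33.3], 0.75), ([246.2, 110.4, 22.6, 30.6], 0.73), ([411.5, 203.1, 33.9, 47.5], 0.61)]
{'mtx': array([[329.6604,   0.    , 280.5788],
       [  0.    , 329.6604, 209.1952],
       [  0.    ,   0.    ,   1.    ]]), 'hand_eye': array([[ 1.    , -0.0007, -0.0005, -0.0004],
       [ 0.0003, -0.2614,  0.9652, -0.1642],
       [-0.0008, -0.9652, -0.2614,  0.0673],
       [ 0.    ,  0.    ,  0.    ,  1.    ]])} [ 0.5882 -0.5881  0.3925 -0.3925] 0.6
```

View pics/top0.png

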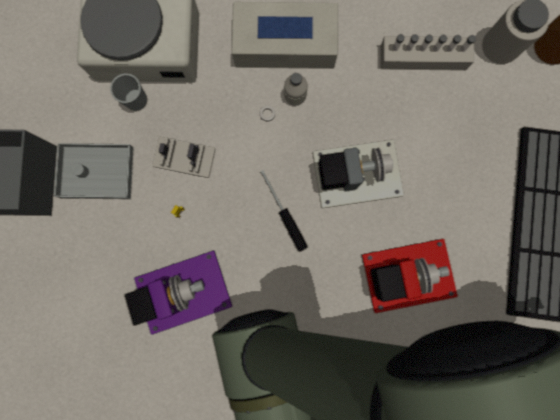

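View pics/scene0.png

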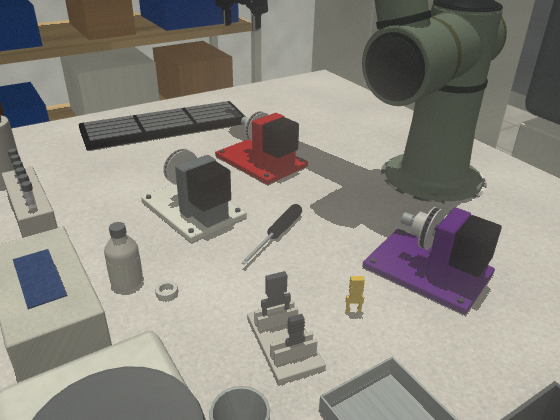

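The top view shows three drives: white at (358,174), purple (183,292) and red (409,275). White fits the description. The rack is at (184,158), with the smaller clip at about (164,149) and the bigger one at (193,152). The yellow look-alike is at (177,210). I'll confirm these with wrist close-ups.

```bash
cat >> h.py <<'E'
from scipy.spatial.transform import Rotation as R
def quat(a):
    c,s=np.cos(a),np.sin(a)
    q=R.from_matrix(np.array([[c,0,-s],[s,0,c],[0,-1,0]])).as_quat(); return q[[3,0,1,2]]
def ray(u,v,K,E,z):
    d=E[:3,:3].T@np.linalg.solve(K,[u,v,1]); o=-E[:3,:3].T@E[:3,3]
    return o+d*(z-o[2])/d[2]
def top(u,v,z):
    k=bot.calibration('top'); return ray(u,v,k['mtx'],k['extrinsics'],z)
def wristE():
    p=np.array(bot.read_position()); q=np.array(bot.read_tool_rot())
    T=np.eye(4); T[:3,:3]=R.from_quat(q[[1,2,3,0]]).as_matrix(); T[:3,3]=p
    return np.linalg.inv(T@bot.calibration('wrist')['hand_eye'])
def snap(n):
    E=wristE(); im=bot.camera('wrist'); save(im,n); np.save('pics/'+n,E); return im
def w(n,u,v,z): return ray(u,v,bot.calibration('wrist')['mtx'],np.load('pics/'+n+'.npy'),z)
def look(c,a,h):
    """pose so that the wrist camera (yaw a) centres on c, camera h above it"""
    H=bot.calibration('wrist')['hand_eye']; q=quat(a); M=R.from_quat(q[[1,2,3,0]]).as_matrix()
    o=M@H[:3,3]; d=M@H[:3,2]
    cam=np.array(c)-d*h/abs(d[2]); return cam-o,q
E
python3 - <<'E'
from h import *
np.set_printoptions(precision=4,suppress=True)
for n,u,v,z in [('c1',313,150,.014),('c2',393,142,.014),('c3',402,195,.014),('c4',320,206,.014),('shaftend',391,164,.085),('disc',378,165,.085),('small',162,147,.07),('big',192,150,.09),('r1',160,138,.012),('r2',215,148,.012),('r3',209,176,.012),('r4',153,167,.012)]:
    print(n,top(u,v,z))
d=top(378,165,.085); r=top(184,158,.03)
for nm,c in (('d',d),('r',r)):
  for a in np.arange(-3,3.2,.25):
    p,q=look(c,a,.27); s=bot.solve_ik(p,q)
    if s is not None: print(nm,round(a,2),p,np.array(s)[[0,5]])
E
```

```text
c1 [ 0.5757 -0.0474  0.014 ]
c2 [ 0.5964 -0.2265  0.014 ]
c3 [ 0.4767 -0.2448  0.014 ]
c4 [ 0.4497 -0.0637  0.014 ]
shaftend [ 0.5315 -0.2061  0.085 ]
disc [ 0.529 -0.179  0.085]
small [0.5649 0.2767 0.07  ]
big [0.5546 0.2086 0.09  ]
r1 [0.5992 0.2973 0.012 ]
r2 [0.5778 0.1725 0.012 ]
r3 [0.5139 0.1839 0.012 ]
r4 [0.5326 0.3099 0.012 ]
d -3.0 [ 0.5293 -0.1849  0.1908] [-0.4677 -2.1801]
d -2.75 [ 0.5307 -0.1846  0.1908] [-0.4662 -2.4285]
d -2.5 [ 0.532  -0.184   0.1908] [-0.4641 -2.6765]
d -2.25 [ 0.5331 -0.1831  0.1908] [-0.4618 -2.9242]
d -2.0 [ 0.534  -0.182   0.1908] [-0.4592  3.1116]
d -1.75 [ 0.5346 -0.1806  0.1908] [-0.4566  2.8642]
d -1.5 [ 0.5348 -0.1792  0.1908] [-0.4542  2.6166]
d -1.25 [ 0.5347 -0.1777  0.1908] [-0.452   2.3688]
d -1.0 [ 0.5342 -0.1764  0.1908] [-0.4501  2.1207]
d -0.75 [ 0.5333 -0.1752  0.1908] [-0.4488  1.872 ]
d -0.5 [ 0.5323 -0.1742  0.1908] [-0.4481  1.6227]
d -0.25 [ 0.531  -0.1736  0.1908] [-0.4481  1.3727]
d 0.0 [ 0.5295 -0.1732  0.1908] [-0.4487  1.1221]
d 0.25 [ 0.5281 -0.1733  0.1908] [-0.4499  0.8709]
d 0.5 [ 0.5267 -0.1737  0.1908] [-0.4516  
[... 985 characters left out ...]
.6093]
r -0.5 [0.5534 0.2423 0.1358] [0.2905 2.3613]
r -0.25 [0.5521 0.2429 0.1358] [0.2922 2.113 ]
r 0.0 [0.5507 0.2433 0.1358] [0.2934 1.8642]
r 0.25 [0.5493 0.2432 0.1358] [0.294  1.6148]
r 0.5 [0.5479 0.2428 0.1358] [0.2941 1.3649]
r 0.75 [0.5466 0.2421 0.1358] [0.2935 1.1143]
r 1.0 [0.5456 0.2411 0.1358] [0.2924 0.8631]
r 1.25 [0.5448 0.2398 0.1358] [0.2907 0.6115]
r 1.5 [0.5444 0.2384 0.1358] [0.2886 0.3594]
r 1.75 [0.5444 0.237  0.1358] [0.2863 0.1071]
r 2.0 [0.5447 0.2356 0.1358] [ 0.2839 -0.1453]
r 2.25 [0.5453 0.2343 0.1358] [ 0.2814 -0.3978]
r 2.5 [0.5463 0.2332 0.1358] [ 0.2792 -0.65  ]
r 2.75 [0.5474 0.2323 0.1358] [ 0.2773 -0.9019]
r 3.0 [0.5488 0.2318 0.1358] [ 0.2758 -1.1534]
```

Run:
```python
from h import *
p,q=look([.531,-.175,.085],0.13,.30)
bot.move_pose(p,q); im=snap('d1')
for t in ['drive','pulley']: print(t,bot.search_frame('wrist',t))
print(bot.read_clock())
p,q=look([.555,.242,.06],-0.165,.27)
bot.move_pose(p,q); im=snap('r1')
for t in ['clip','big_clip','rack']: print(t,bot.search_frame('wrist',t))
print(bot.read_clock())
```

```text
drive [{'bbox': [213.2, 65.1, 126.5, 180.9], 'confidence': 0.8}, {'bbox': [0.0, 152.0, 149.0, 162.3], 'confidence': 0.66}]
pulley [{'bbox': [241.4, 196.5, 75.8, 48.5], 'confidence': 0.8}, {'bbox': [1.1, 245.2, 80.8, 56.9], 'confidence': 0.77}]
2.4667
clip [{'bbox': [267.2, 157.1, 30.5, 21.0], 'confidence': 0.88}, {'bbox': [120.1, 205.9, 55.4, 32.9], 'confidence': 0.65}]
big_clip [{'bbox': [260.1, 229.1, 46.9, 38.1], 'confidence': 0.58}]
rack [{'bbox': [245.1, 125.6, 74.1, 133.6], 'confidence': 0.84}]
4.2
```

View pics/d1.png

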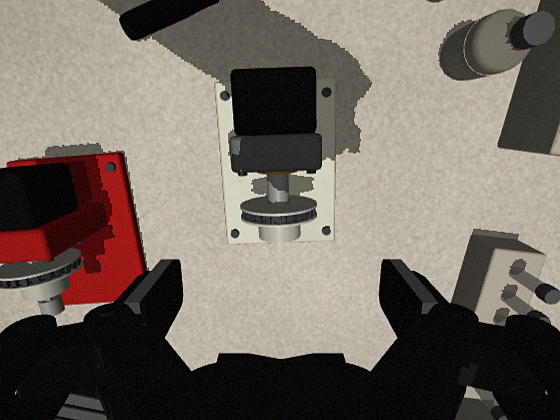

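View pics/r1.png

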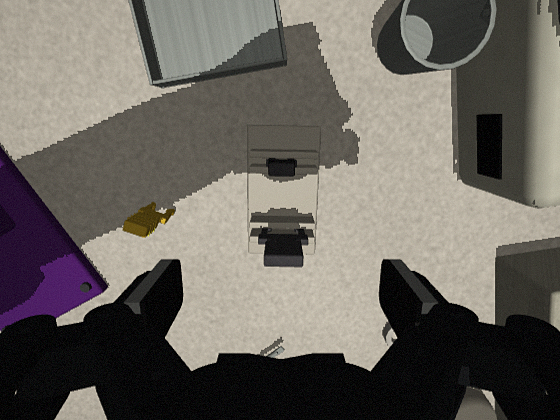

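d1 shows the white drive: base corners near (215,82), (336,80), (334,240) and (228,243), disc at (279,210), hub at (279,232). r1 shows the rack with the small clip's tab at (282,167) and the big clip at (283,249). The narrower tab matches the smaller clip, and the yellow one lies outside the rack. Next I'll check an enlarged crop and fit the edges.

Run:
```python
from h import *
np.set_printoptions(precision=4,suppress=True)
d=cv2.imread('pics/d1.png'); r=cv2.imread('pics/r1.png')
a=cv2.resize(d[60:260,200:350],None,fx=2.6,fy=2.6,interpolation=cv2.INTER_CUBIC)
b=cv2.resize(r[115:275,225:345],None,fx=3.25,fy=3.25,interpolation=cv2.INTER_CUBIC)
h=min(a.shape[0],b.shape[0]); cv2.imwrite('pics/crop1.png',np.hstack([a[:h],b[:h]]))
g=cv2.GaussianBlur(cv2.cvtColor(d,cv2.COLOR_BGR2GRAY),(0,0),1).astype(float)
r_=lambda n,u,v,z:w(n,u,v,z)
for nm,lo,hi,sgn in (('L',208,236,1),('R',326,346,-1)):
    P=[]
    for v in list(range(165,228)):
        gx=sgn*np.gradient(g[v,lo:hi]); i=gx.argmax(); P.append((lo+i,v))
    P=np.array(P,float); l=cv2.fitLine(P.astype(np.float32),cv2.DIST_HUBER,0,.01,.01).ravel()
    print(nm,l,np.median(P[:,0]))
    t=[l[2:]+l[:2]*s for s in (-50,50)]
    A,B=[r_('d1',*x,.014) for x in t]; print(A,B,'dir',(B-A)[:2]/np.linalg.norm(B-A))
print([r_('d1',u,v,.014)[:2] for u,v in ((215,82),(336,80),(334,240),(228,243))])
print('tab',r_('r1',282,163,.081), 'hub', r_('d1',279,235,.105))
```

```text
L [  0.0767   0.9971 224.254  196.    ] 224.0
[ 0.4594 -0.132   0.014 ] [ 0.478  -0.2486  0.014 ] dir [ 0.1574 -0.9875]
R [  0.0055  -1.     333.1    195.3   ] 333.0
[ 0.6027 -0.2319  0.014 ] [ 0.5834 -0.1151  0.014 ] dir [-0.1631  0.9866]
[array([ 0.4484, -0.0661]), array([ 0.5748, -0.0479]), array([ 0.603, -0.225]), array([ 0.4776, -0.245 ])]
tab [0.5633 0.2824 0.081 ] hub [ 0.5333 -0.1949  0.105 ]
```

View pics/crop1.png

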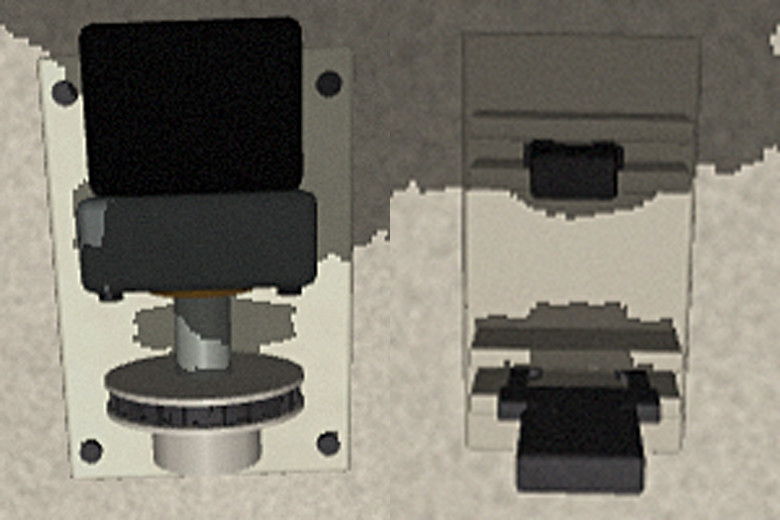

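The crop confirms both: white base, grey pedestal and black motor, and the smaller clip in the slot towards +y. Drive yaw is about 0.161. Now I'll push the pulley home.

```bash
cat >> h.py <<'E'
A=.161; X0=.495
def D(x,y,z): # x,y along drive axes (rotated world coords)
    return np.array([x*np.cos(A)-y*np.sin(A), x*np.sin(A)+y*np.cos(A), z])
def inD(p): return np.array([p[0]*np.cos(A)+p[1]*np.sin(A),-p[0]*np.sin(A)+p[1]*np.cos(A),p[2]])
E
python3 - <<'E'
from h import *
np.set_printoptions(precision=4,suppress=True)
bot.move_linear(np.array(bot.read_position())+[0,0,.06],speed=.25)
bot.set_gripper(0.0)
bot.move_pose(D(X0,-.318,.20),quat(A))
bot.move_linear(D(X0,-.318,.112),speed=.15)
f0=np.array(bot.read_ft_force())
s=bot.move_linear(D(X0,-.225,.112),speed=.03,until_force=7)
p=inD(bot.read_position()); print(s,p,np.array(bot.read_ft_force())-f0,bot.read_clock())
bot.move_linear(D(X0,p[1]-.015,.112),speed=.1)
bot.move_linear(D(X0,p[1]-.015,.18),speed=.2)
pp,q=look(D(X0,p[1]-.005,.085),A,.26)
bot.move_pose(pp,q); snap('d2')
print(bot.search_frame('wrist','pulley'),bot.read_clock())
E
python3 -c "
import cv2
d=cv2.imread('pics/d2.png')
cv2.imwrite('pics/d2c.png',cv2.resize(d[100:300,180:380],None,fx=3,fy=3))"
```

```text
False [ 0.495  -0.2251  0.112 ] [-0.6221 -0.7085  0.4464] 11.1
[{'bbox': [239.9, 227.3, 86.5, 38.4], 'confidence': 0.94}, {'bbox': [4.0, 274.8, 58.5, 66.6], 'confidence': 0.56}] 12.2417
```

View pics/d2c.png

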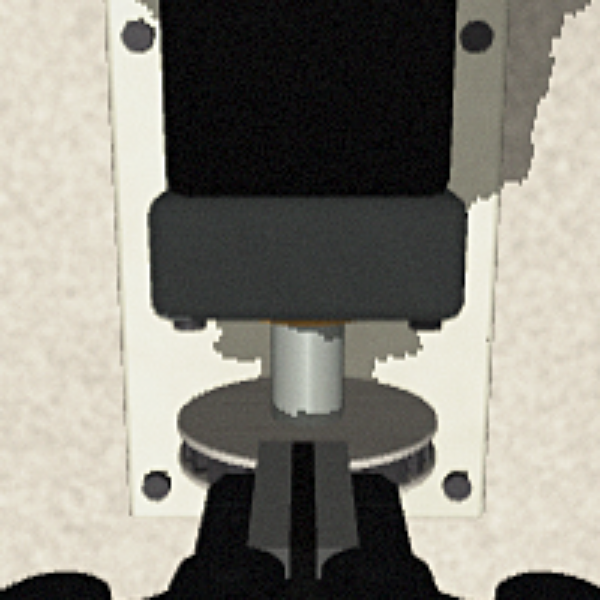

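Run:
```python
from h import *
np.set_printoptions(precision=4,suppress=True)
print('d1 +y face',inD(w('d1',279,213,.121)),'-y face',inD(w('d1',279,222,.121)),'hubend',inD(w('d1',279,240.8,.105)))
print('d2 +y face',inD(w('d2',282,253,.121)), 'rim', inD(w('d2',282,256,.121)))
print('ped d1',inD(w('d1',279,172,.118)),'d2',inD(w('d2',282,206,.118)))
print('base -y edge',inD(w('d1',281,241.5,.014)),inD(w('d2',282,271.5,.014)))
print('shaft x d2',inD(w('d2',180+272/3,220,.09))[0],inD(w('d2',180+343/3,220,.09))[0],'disc x',inD(w('d2',239.9,243,.1))[0],inD(w('d2',326.4,243,.1))[0])
print(inD(bot.read_position()))
```

```text
d1 +y face [ 0.4961 -0.2528  0.121 ] -y face [ 0.4959 -0.2606  0.121 ] hubend [ 0.495  -0.2834  0.105 ]
d2 +y face [ 0.495  -0.2519  0.121 ] rim [ 0.495  -0.2542  0.121 ]
ped d1 [ 0.4973 -0.219   0.118 ] d2 [ 0.495  -0.2174  0.118 ]
base -y edge [ 0.4957 -0.3186  0.014 ] [ 0.4953 -0.3182  0.014 ]
shaft x d2 0.4859476583939082 0.5049893139764444 disc x 0.46189302678542016 0.5300370885075707
[ 0.4936 -0.2263  0.18  ]
```

Run:
```python
from h import *
print(bot.read_gripper_width(),bot.read_position(),bot.read_ft_force())
im=bot.camera('scene'); save(im,'scene1')
a=cv2.imread('pics/scene0.png')[100:250,110:260]; b=im[100:250,110:260,::-1]
cv2.imwrite('pics/sc.png',cv2.resize(np.hstack([a,b]),(800,400),interpolation=cv2.INTER_CUBIC))
print(bot.search_frame('scene','pulley'))
```

```text
0.00244045914805156 [ 0.52345283 -0.14429792  0.17998359] [ 0.43799625 -0.61545817 -0.12079818]
[{'bbox': [161.3, 152.3, 32.2, 32.8], 'confidence': 0.8}, {'bbox': [247.2, 109.3, 19.5, 31.5], 'confidence': 0.65}, {'bbox': [413.1, 208.5, 33.7, 38.3], 'confidence': 0.57}]
```

View pics/sc.png

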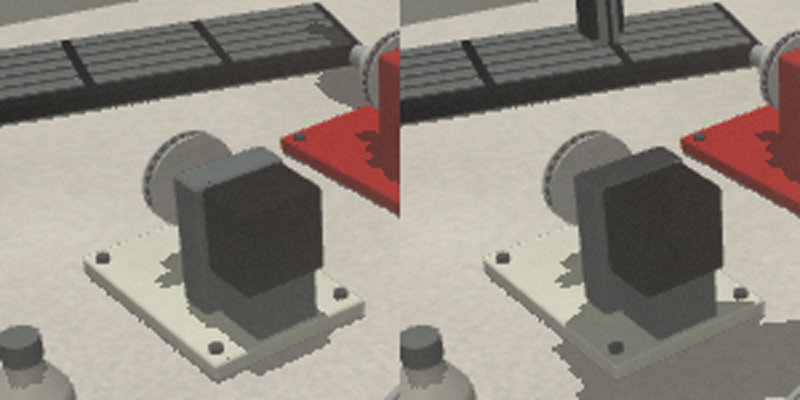

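The pulley has not moved: the pushes passed over the disc. Both cameras suggest the real fingertips sit about 20 mm above the reported TCP. I'll touch down on the hub top to measure that offset, then push from just above it.

Run:
```python
from h import *
np.set_printoptions(precision=4,suppress=True)
X=.4955
bot.move_linear(D(X,-.280,.15),speed=.2)
s=bot.move_linear(D(X,-.280,.080),speed=.025,until_force=4)
p=inD(bot.read_position()); print('touch',s,p,bot.read_ft_force())
if s and p[2]>.078:
    z=p[2]+.006
    bot.move_linear(D(X,-.280,z),speed=.1)
    f0=np.array(bot.read_ft_force())
    s=bot.move_linear(D(X,-.235,z),speed=.02,until_force=6)
    p=inD(bot.read_position()); print('push',s,p,inD(np.array(bot.read_ft_force())-f0))
print(bot.grip_depth,bot.read_clock())
```

```text
touch True [ 0.4955 -0.28    0.0826] [-0.289  -0.0216  3.792 ]
push True [ 0.4954 -0.2567  0.0884] [-0.4841 -0.9961  0.899 ]
0.0187 16.7417
```

Touchdown shows the shut tips sit 22 mm behind the reported TCP. The push then moved the pulley about 18 mm before a firm stop. I'll push once more to check it is home, back off, and work out the rack pose.

Run:
```python
from h import *
np.set_printoptions(precision=4,suppress=True)
X=.4955
p=inD(bot.read_position())
bot.move_linear(D(X,p[1]-.004,p[2]),speed=.05)
s=bot.move_linear(D(X,-.245,p[2]),speed=.02,until_force=7)
p=inD(bot.read_position()); print('push2',s,p)
bot.move_linear(D(X,p[1]-.01,p[2]),speed=.1)
bot.move_linear(D(X,p[1]-.01,.16),speed=.25)
print(bot.read_clock())
c=[w('r1',(x-390)/3.25+225,y/3.25+115,.012)[:2] for x,y in ((463,33),(700,38),(682,452),(465,447))]
print('corners',np.array(c)); C=np.mean(c,0)
lx=(c[1]+c[2]-c[0]-c[3]); ly=(c[0]+c[1]-c[2]-c[3])
print('yaw',np.arctan2(lx[1],lx[0]),np.arctan2(-ly[0],ly[1]),np.linalg.norm(lx)/2,np.linalg.norm(ly)/2)
a=np.arctan2(-ly[0],ly[1])
print('slot',C+.033*np.array([-np.sin(a),np.cos(a)]),C)
for r in (165,169,173): print('tab',w('r1',281.5,r,.081)[:2])
```

```text
push2 True [ 0.4953 -0.2568  0.0882]
18.1
corners [[0.5361 0.314 ]
 [0.6032 0.3012]
 [0.5802 0.175 ]
 [0.5121 0.1882]]
yaw -0.18967441718576275 -0.1842740495005581 0.06877725350379796 0.12816550377451302
slot [0.5639 0.277 ] [0.5579 0.2446]
tab [0.5626 0.2809]
tab [0.5621 0.2779]
tab [0.5616 0.2749]
```

Run:
```python
from h import *
np.set_printoptions(precision=4,suppress=True)
q=quat(-.185); c=np.array([.5625,.2775])
bot.set_gripper(.65)
bot.move_pose([*c,.13],q)
bot.move_linear([*c,.030],speed=.12,until_force=12)
print(bot.read_position(),bot.read_ft_force())
bot.set_gripper(0.0,50)
z=bot.read_position()[2]; np.save('zg',z)
print('w',bot.read_gripper_width()*85,bot.read_position(),bot.read_ft_force(),bot.read_clock())
bot.move_linear([*c,z+.12],speed=.15)
print('w',bot.read_gripper_width()*85,bot.read_ft_force())
snap('g1'); im=cv2.imread('pics/g1.png'); cv2.imwrite('pics/g1c.png',cv2.resize(im[120:380,150:410],None,fx=2.2,fy=2.2))
print(bot.search_frame('wrist','clip'),bot.read_clock())
```

```text
[0.5632 0.2776 0.0308] [-0.2173  0.2762 -0.604 ]
w 18.73171646564757 [0.563  0.2777 0.0306] [-0.3931  0.3021  2.8012] 21.75
w 18.86759434452436 [-0.3391  1.1298  0.142 ]
[{'bbox': [117.6, 242.4, 54.6, 40.0], 'confidence': 0.86}, {'bbox': [254.9, 235.9, 47.9, 78.3], 'confidence': 0.73}] 22.8083
```

View pics/g1c.png

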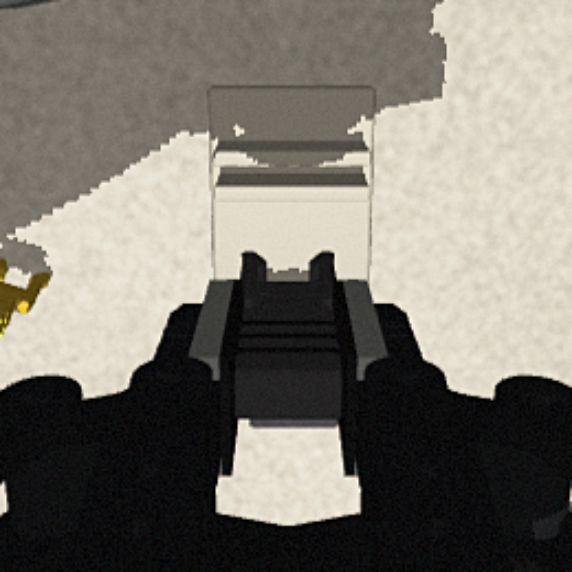

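The clip is held squarely with its jaws down and the small slot is empty; the tab is at about (288,370) in the crop. Now to the shaft: feel for the hub face, back off 1 mm, then push down.

Run:
```python
from h import *
np.set_printoptions(precision=4,suppress=True)
X=.4955; zg=float(np.load('zg.npy')); Z=lambda h: .085+h-.0253+zg   # read z for clip origin h above axis
q=quat(A)
bot.move_pose(D(X,-.287,Z(.06)),q)
f0=np.array(bot.read_ft_force())
s=bot.move_linear(D(X,-.287,Z(.025)),speed=.06,until_force=5)
print('down',s,inD(bot.read_position()),Z(.025),np.array(bot.read_ft_force())-f0)
if not s:
    s=bot.move_linear(D(X,-.255,Z(.025)),speed=.012,until_force=3.5)
    p=inD(bot.read_position()); print('slide',s,p,inD(np.array(bot.read_ft_force())-f0),bot.read_gripper_width()*85)
    if s and -.275<p[1]<-.260:
        bot.move_linear(D(X,p[1]-.001,Z(.025)),speed=.02)
        f0=np.array(bot.read_ft_force())
        for h in (.018,.012,.008,.004,-.0003):
            s=bot.move_linear(D(X,p[1]-.001,Z(h)),speed=.025,until_force=16)
            print(h,s,inD(bot.read_position()),inD(np.array(bot.read_ft_force())-f0))
            if s: break
print(bot.read_clock())
```

```text
down False [ 0.4956 -0.2871  0.1153] 0.1153275138650077 [-0.4288  0.3992  0.3924]
slide True [ 0.4954 -0.2668  0.1151] [ 0.0212 -2.0301  0.1274] 19.05544626511165
0.018 False [ 0.4953 -0.2676  0.108 ] [ 0.2498  0.4289 -0.469 ]
0.012 False [ 0.4947 -0.2676  0.1017] [-1.8484  0.0115 -1.1924]
0.008 False [ 0.4953 -0.2678  0.0981] [-2.7    -0.7147  0.0025]
0.004 False [ 0.4953 -0.2677  0.0937] [-1.718  -0.5685 -1.4264]
-0.0003 False [ 0.4954 -0.2677  0.0902] [-3.4672  1.185   3.2897]
28.9833
```

Run:
```python
from h import *
np.set_printoptions(precision=4,suppress=True)
p=inD(bot.read_position()); f0=np.array(bot.read_ft_force())
s=bot.move_linear(D(p[0],p[1],p[2]+.004),speed=.01,until_force=3.5)
p2=inD(bot.read_position()); print('up',s,p2-p,inD(np.array(bot.read_ft_force())))
s=bot.move_linear(D(p[0]-.0005,p[1],p[2]-.002),speed=.01,until_force=10)
print('dn',s,inD(bot.read_position())-p,inD(np.array(bot.read_ft_force())),bot.read_gripper_width()*85,bot.read_clock())
snap('s1'); im=cv2.imread('pics/s1.png'); cv2.imwrite('pics/s1c.png',cv2.resize(im[120:380,150:410],None,fx=2.2,fy=2.2))
```

```text
up True [-0.0004  0.0001  0.    ] [2.7141 0.3001 4.0832]
dn True [-0.0004  0.     -0.    ] [-1.8843 -0.0378  4.5699] 18.561064526719434 29.4
```

View pics/s1c.png

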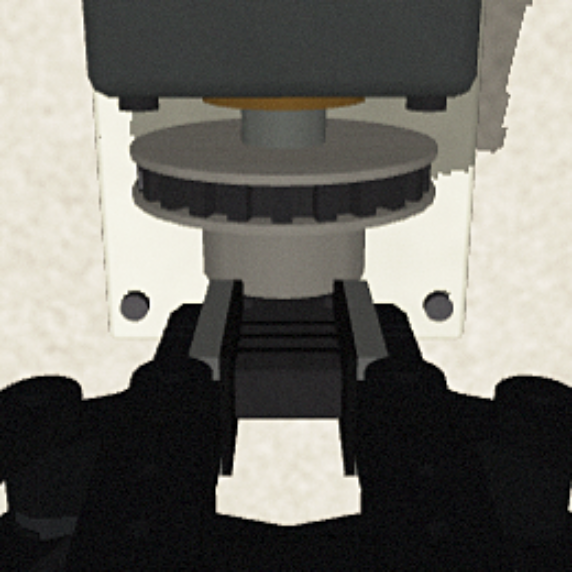

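The clip is now beside the hub. The tab sits the same in the fingers as before, so it did not slip, and it resists both up and down within 0.1 mm. I'll release, retreat and check.

Run:
```python
from h import *
np.set_printoptions(precision=4,suppress=True)
bot.set_gripper(.6)
p=inD(bot.read_position())
bot.move_linear(D(*p[:2],p[2]+.10),speed=.2)
print(inD(bot.read_position()))
pp,q=look(D(.4955,-.262,.085),A,.20)
bot.move_pose(pp,q); snap('e1'); im=cv2.imread('pics/e1.png')
print(bot.search_frame('wrist','clip'),bot.read_ft_force(),bot.read_clock())
sc=bot.camera('scene'); save(sc,'scene2')
a=cv2.resize(im[120:320,180:380],(480,480),interpolation=cv2.INTER_CUBIC); b=cv2.resize(sc[120:220,130:230,::-1],(300,300),interpolation=cv2.INTER_CUBIC); c=cv2.resize(sc[250:400,230:340,::-1],(300,180))
cv2.imwrite('pics/e1c.png',np.hstack([a,np.vstack([b,c])]))
```

```text
[ 0.4938 -0.2672  0.1886]
[{'bbox': [260.8, 226.8, 43.1, 41.4], 'confidence': 0.75}] [-0.6326  0.0428  1.103 ] 30.9917
```

View pics/e1c.png

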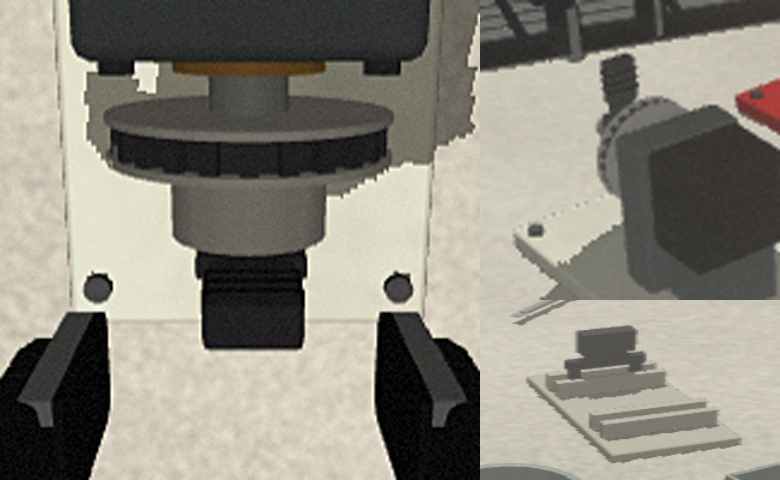

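Run:
```python
from h import *
bot.wait(.3); bot.close_job(); print(bot.read_clock())
```

```text
the job is handed in; nothing more can be done
the job is handed in; nothing more can be done
```

The smaller clip is in the groove beside the hub and released, and I handed the job in at about 31 s of the 67 s allowed. `close_job` gives no verdict, so success rests on the checks below.

**What I did**
- **First push:** it passed over the disc and the pulley did not move. Touching the hub top showed the shut fingertips sit about 22 mm behind the reported tool point. I did not find out why.
- **Pulley:** allowing for that offset, I pushed it about 18 mm to a firm stop. A second push stopped at the same place within 0.1 mm.
- **Clip:** I gripped the smaller clip by its tab and slid it along the shaft until it met the hub face. I then backed off 1 mm and pushed down to the home height.

**Last checks**
- **Seating:** the measured force stayed low on the way down, and I never saw the 5–12 N snap itself. I only read the force between short moves, so it could have fallen in between. Afterwards the clip resisted both up and down within 0.1 mm.
- **Position:** it did not slip in the fingers. In the scene picture its tab top is within about 1 px (roughly 1–2 mm) of where it should be when fully home. In the wrist picture it is within about 1 mm of the hub's centre sideways.
- **Surroundings:** the larger clip is still in its slot, and the gripper was open and clear of everything at the end.

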